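# Set up the counting scale to fill a canister

## Robot

A 6-joint arm with a two-finger parallel gripper is mounted at the origin on the work surface. World frame = base frame: x ahead of the robot, y to its left, z up, the work surface at z = 0. Lengths are in m, angles in rad, forces in N, time in s.
With the tool pointing down it reaches from about 0.25 to 0.85 m from the base axis. Payload 12.5 kg.
Tool frame: the origin (TCP) lies midway between the tips of the shut fingers; the grasp point (between the pads) lies 19 mm behind it (manip.pinch_z is the distance from the TCP to the grasp point, in m); z points along the fingers, y is the direction in which the jaws open and shut (so a half turn about z gives the same grasp; the last joint's range is limited). The gripper opens to 93 mm and grips with 3 to 60 N. Pads are 15 mm wide; open, the fingers measure 128 mm over their backs; the gripper's body (75 mm by 188 mm) begins 65 mm behind the grasp point.
Start: joints at [1.232, 0.351, 1.652, -0, 1.139, -0.085], TCP at [0.138, 0.532, 0.219] pointing down, gripper open.
Joint ranges: [-2.75, 2.75], [-0.79, 2.1], [0.01, 2.65], [-1.57, 4.71], [0.07, 3.14], [-2.87, 2.87]. Speed limits (rad/s): [2.22, 2.22, 2.79, 3.14, 3.14, 3.14].

## Interface

Orientations are given as [roll, pitch, yaw] about the fixed x, y, z axes, in that order (R = Rz(yaw) Ry(pitch) Rx(roll)).
In Python, from workcell import manip gives the robot as it stands.
- The arm moves only by the shell command python3 -m creep 'ROWS'. ROWS is a JSON object of lists of equal length, an entry for each row: "angular": the turn, a rotation vector about the tool's x, y, z in degrees, a list of three; "slide": the shift along the tool's x, y, z in cm, a list of three; "grip": the opening, from 0 (shut) to 1 (fully open). In form: {"angular": [[rx, ry, rz], ...], "slide": [[tx, ty, tz], ...], "grip": [grip, ...]}. A call has 1 to 8 rows; each row shifts and turns the commanded pose from where the row before left it, along the tool's axes as they then stand; what a row does not reach is not made up. A row lasts 1/10 s, in which the tool goes at most 50 mm and 8.59 degrees, less where a joint would pass 70% of its speed; a pose out of reach is approached as far as the arm can. A call with a gripper value outside its range is refused whole. The fingers move at their own pace and stop on an object; the grip force is fixed at half the most. Time passes only in rows, so rows that do not move let the fingers close. It gives the time, the measured TCP pose, the force and the opening at its end, in the units of the state.
- manip.get_state(): the state, without advancing time (a new reading comes with each control period).
- manip.get_image(name): name is "scene" or "top" or "wrist"; returns a dict with "color" (480x640x3 uint8, blue, green, red), "z_map" (480x640 float32, m along the optical axis (not along the pixel's ray), 0 where there is no reading), "K" (3x3 intrinsics, pixels), "rvec" (rotation vector, rad) and "tvec" (3), from world to camera coordinates, as OpenCV has them. Camera axes: x right, y down, z forward; pixel columns grow to the right and rows downward; lengths in m; the calibration is good to about 2 mm. A picture is of the moment at which its call begins.
- manip.hand_in(): hands the job in, once; it reports no verdict.
The state is a dict: "time": time; "joint_positions": joint angles; "joint_velocities": joint speeds; "tau": joint torques, N m; "tcp_pos": TCP position; "tcp_rot": TCP orientation; "force": force on the tool from outside, world axes, zero at the start; "moment": the same for the moment, N m; "gripper_width": finger opening in m.
Only numpy, scipy, OpenCV 4.12 (cv2) and the standard library are available. Lean on these libraries where they do the work, as an engineer would, in place of code of your own. Each camera call takes 0.05 s, during which the arm holds its last target.

## Task

Get the counting scale ready for filling: stand the open, empty canister upright in the middle of the scale's raised round pan and let go of it, then lift the orange funnel out of its parking collar and lower it into the canister's tapered mouth until it sits fully home and level. Set both down gently rather than dropping them, and leave the two lidded canisters and the loose black lid where they are.

Things in the scene. Friction and masses are not known exactly. Their poses are not given: they have to be found in the camera images.
- canister_mid (a point): centre (half-way up, 45 mm above the underside) of the open aluminium canister: an upright cylinder 60 mm in outer diameter and 90 mm tall, no lid; empty, about 0.25 kg, loose. Its z axis points up to the mouth. Inside the mouth a white conical seat narrows from 26 mm radius at the rim to 16 mm radius 25 mm below it, the same taper as the funnel (radius grows 0.4 mm per mm of height). It stands on the table in one of three places that it shares with the two lidded canisters.
- canister: the same open canister; origin at the centre of its underside, z up
- funnel_mid (a point): centre (half-way up, 67 mm above the lower end) of the orange funnel: a hollow cone, small end down, outer radius 10 mm at the bottom to 48 mm at the rim 95 mm higher, with a steel bail handle over the mouth; about 0.18 kg, loose. Its z axis points up and its x axis runs along the handle bar. Fully home in the canister, this point is 72 mm above canister_mid (so the small end is 40 mm below the canister's rim) and on the same vertical axis.
- funnel: the same funnel; origin at the centre of its lower end, z up, x along the handle bar
- funnel_bar (a point): centre of the funnel's handle bar, 128 mm above the lower end and 61 mm above funnel_mid, on the funnel's axis: a level steel bar of 12 x 12 mm section, 100 mm long along the funnel's x axis, its underside 27 mm above the funnel's rim, on a post at either end; pinch it across (along the funnel's y)
- pan_top (a point): centre of the top face of the scale's round steel pan, 72 mm in diameter, 75 mm above the table on a thin post; z up. The scale is fixed; its grey housing (170 x 150 mm, 45 mm high) reaches 105 mm towards its own -x, where the keypad is, 65 mm towards +x and 75 mm to either side.
- collar: parking collar of the funnel, fixed: a grey upright tube 60 mm tall, 30 mm inner and 34 mm outer radius at the top, on a 110 mm square steel foot; origin at the centre of its underside. The funnel hangs in it upright, lower end about 10 mm above the table; lift it at least 55 mm to clear the tube.
- filled1_mid (a point): centre (53 mm up) of a lidded, full canister, 63 mm in diameter, 106 mm tall with its black lid; leave it alone
- filled2_mid (a point): centre (53 mm up) of the other lidded, full canister, the same size; leave it alone
- lid: loose black canister lid, 63 mm in diameter, 16 mm high, origin at its underside; leave it alone
Things that resemble listed ones, but are neither listed nor needed, are in the scene too. Leave any red look-alike of the canister alone.

How it is judged:
On the way:
1. the open canister stands upright in the middle of the pan, let go, with the funnel not yet in it (horizontal distance between canister_mid and pan_top below 0.012 m and z of canister_mid in the frame of pan_top between 0.041 and 0.049 m and angle between canister_mid's own z axis and vertical below 0.06 rad and contact force between the fingers and canister below 0.1 N and linear speed of canister below 0.02 m/s and distance between funnel_mid and canister_mid above 0.12 m), for 0.2 s.
At the end, for the whole second after the job is handed in: The canister stands upright (within 3.4 degrees) on the pan, its centre within 12 mm of the pan's centre; the funnel sits home in its mouth: within 5 mm of its full depth, within 6 mm of the canister's axis and within 3.4 degrees of it; both at rest and let go (horizontal distance between canister_mid and pan_top below 0.012 m and z of canister_mid in the frame of pan_top between 0.041 and 0.049 m and angle between canister_mid's own z axis and vertical below 0.06 rad and z of funnel_mid in the frame of canister_mid between 0.067 and 0.077 m and horizontal distance between funnel_mid and canister_mid below 0.006 m and angle between the z axis of funnel_mid and the z axis of canister_mid, either way round below 0.06 rad and linear speed of each of canister, funnel below 0.02 m/s and contact force between the fingers and canister below 0.1 N and contact force between the fingers and funnel below 0.1 N); the robot touches nothing.
It fails at once if the canister is dropped (falls freely by more than about 15 mm) or knocked over ((contact force between the fingers and canister below 0.1 N and linear speed of canister above 0.55 m/s) or angle between canister_mid's own z axis and vertical above 0.7 rad).
It fails at once if the funnel is dropped (falls freely by more than about 15 mm) (contact force between the fingers and funnel below 0.1 N and linear speed of funnel above 0.55 m/s).
It fails at once if a lidded canister or the loose lid is moved more than 25 mm (distance of any of filled1_mid, filled2_mid, lid from where it was at the start of the episode above 0.025 m).
It also fails if it takes over 72 s, if anything falls off the work surface, if the arm or the gripper's body presses on something with over 40 N, if the wrist force passes 120 N, or if a joint passes its speed limit or range.

## Working session

There is one attempt and no reset: what is moved stays moved. The work goes in short steps, Python scripts to look and compute and a shell command to move; the robot and the scene stay as the last step left them, time stands still between calls to the robot, and variables do not carry over. Pictures are saved under pics/ and viewed, and the job is handed in when it is done.

```bash
ls; mkdir -p pics; cat > h.py <<'E'
import numpy as np, cv2
from workcell import manip
def grab(n,save=None):
    d=manip.get_image(n)
    if save: cv2.imwrite('pics/'+save,d['color'])
    return d
def world(d,u,v,z=None):
    """point from z_map at pixel (z=None) or ray cast on plane z"""
    R,_=cv2.Rodrigues(np.array(d['rvec'],float)); t=np.array(d['tvec'],float).reshape(3)
    r=np.linalg.inv(d['K'])@np.array([u,v,1.0]); c=-R.T@t; w=R.T@r
    s=d['z_map'][int(round(v)),int(round(u))] if z is None else (z-c[2])/w[2]
    return c+s*w
def cloud(d):
    R,_=cv2.Rodrigues(np.array(d['rvec'],float)); t=np.array(d['tvec'],float).reshape(3)
    v,u=np.mgrid[:480,:640]; r=np.stack([u,v,np.ones_like(u)],-1)@np.linalg.inv(d['K']).T
    return (r*d['z_map'][...,None]-t)@R
E
python3 - <<'E'
from h import *
for n in ('scene','top','wrist'):
    d=grab(n,n+'0.png')
s=manip.get_state(); print(s['time'],s['tcp_pos'],s['tcp_rot'],s['gripper_width'],manip.pinch_z)
E
```

```text
pics
0.15 [0.13797327 0.53215847 0.21823128] [-3.14072846e+00 -5.67319415e-05  2.88785303e+00] 0.09280020581691702 0.0188
```

View pics/scene0.png

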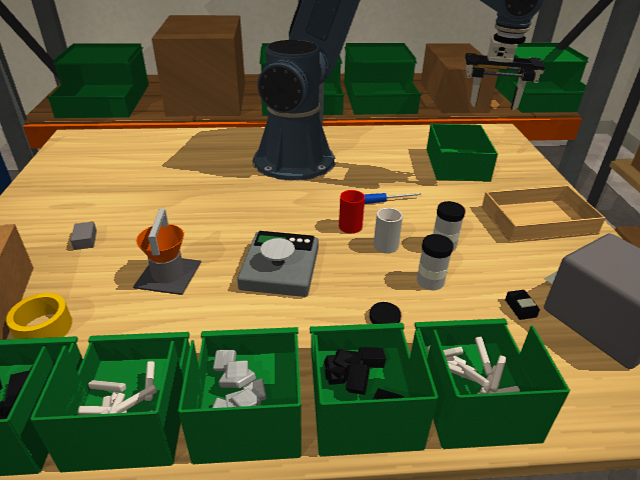

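View pics/top0.png

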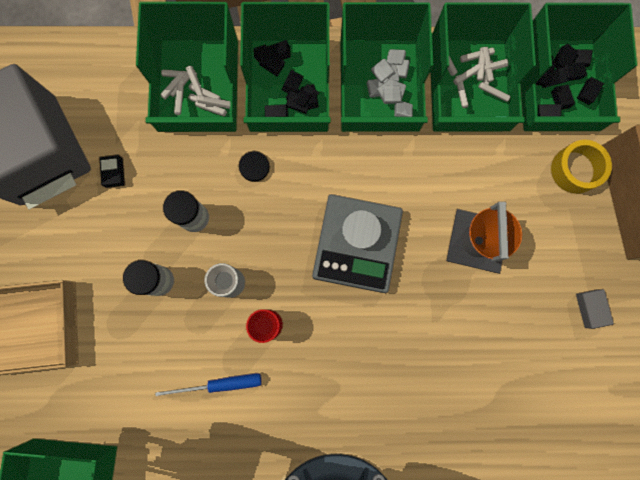

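View pics/wrist0.png

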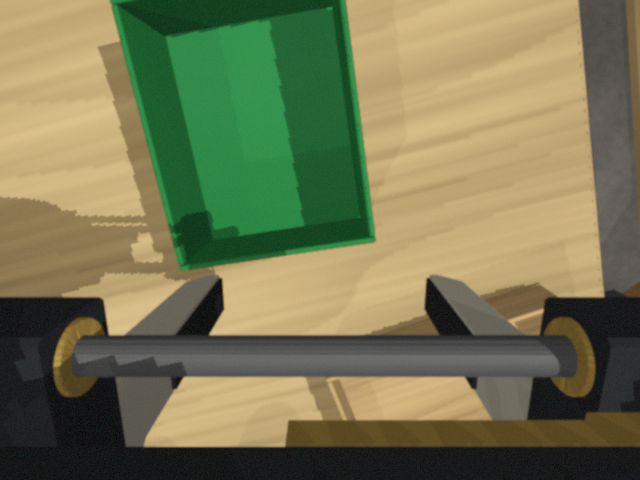

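The top view shows four can-like things: red cup (264,326), lidded cans (183,208) and (143,278), and an open aluminium can (222,281). The last one fits: it is grey-white, has no lid and has a white seat. The pan is at (362,230) and the funnel at (495,232). Next I'll crop the can and measure.

```bash
python3 - <<'E'
from h import *
d=grab('top'); P=cloud(d); Z=P[...,2]
c=d['color']
a=cv2.resize(c[240:350,100:290],None,fx=4,fy=4,interpolation=cv2.INTER_CUBIC); cv2.imwrite('pics/crop_can.png',a)
b=cv2.resize(c[180:300,430:560],None,fx=5,fy=5,interpolation=cv2.INTER_CUBIC); cv2.imwrite('pics/crop_fun.png',b)
def circ(name,box,lo,hi,zp):
    x0,x1,y0,y1=box
    m=((Z>lo)&(Z<hi)).astype(np.uint8); mm=np.zeros_like(m); mm[y0:y1,x0:x1]=m[y0:y1,x0:x1]
    cs,_=cv2.findContours(mm,cv2.RETR_EXTERNAL,cv2.CHAIN_APPROX_NONE); k=max(cs,key=cv2.contourArea)
    pts=np.array([world(d,u,v,zp)[:2] for u,v in k[:,0]])
    (cx,cy),r=cv2.minEnclosingCircle(pts.astype(np.float32))
    A=np.c_[2*pts,np.ones(len(pts))]; s=np.linalg.lstsq(A,(pts**2).sum(1),rcond=None)[0]
    print(name,'fit',s[:2].round(4),np.sqrt(s[2]+s[0]**2+s[1]**2).round(4),'enc',round(cx,4),round(cy,4),round(r,4),'zmed',np.median(Z[mm>0]).round(4),'xz range',pts.min(0).round(3),pts.max(0).round(3))
circ('can',(200,250,255,310),.08,.1,.09)
circ('pan',(335,390,200,260),.065,.085,.075)
circ('f1',(160,215,185,240),.095,.12,.106)
circ('f2',(120,170,255,300),.095,.12,.106)
circ('lid',(235,275,145,185),.010,.03,.016)
circ('red',(245,285,305,345),.06,.12,.09)
# bar
m=(Z>.125)&(Z<.16); m[:, :430]=0; m[:180]=0;m[300:]=0;m[:,560:]=0
q=P[m]; print('bar',m.sum(),np.median(q[:,2]),q.min(0),q.max(0))
r=cv2.minAreaRect(np.array([world(d,u,v,.144)[:2] for v,u in np.argwhere(m)],np.float32)); print(r)
# rim
circ('rim',(465,530,200,265),.09,.115,.105)
# scale housing
m=(Z>.03)&(Z<.055); m[:,:300]=0;m[:,420:]=0;m[:180]=0;m[310:]=0
print('housing',cv2.minAreaRect(P[m][:,:2].astype(np.float32)))
E
```

```text
can fit [0.447 0.204] 0.0293 enc 0.447 0.2038 0.0304 zmed 0.0882 xz range [0.419 0.175] [0.476 0.234]
pan fit [ 0.5404 -0.0507] 0.035 enc 0.5402 -0.0508 0.036 zmed 0.0747 xz range [ 0.506 -0.085] [ 0.576 -0.016]
f1 fit [0.5767 0.2775] 0.0311 enc 0.5769 0.2773 0.0324 zmed 0.1056 xz range [0.545 0.246] [0.608 0.309]
f2 fit [0.4511 0.3425] 0.0311 enc 0.4512 0.3423 0.0326 zmed 0.1056 xz range [0.421 0.311] [0.481 0.374]
lid fit [0.6807 0.1587] 0.0304 enc 0.6807 0.1584 0.0318 zmed 0.0156 xz range [0.65  0.128] [0.712 0.189]
red fit [0.365  0.1287] 0.0295 enc 0.3648 0.1285 0.0308 zmed 0.0837 xz range [0.336 0.099] [0.394 0.159]
bar 510 0.14119938560177642 [ 0.47728818 -0.29884887  0.12583009] [ 0.57746269 -0.28247451  0.1463232 ]
((0.526656985282898, -0.2867681086063385), (0.017658011987805367, 0.09988044202327728), 88.75591278076172)
rim fit [ 0.5268 -0.2999] 0.0353 enc 0.5274 -0.3123 0.0412 zmed 0.0991 xz range [ 0.486 -0.337] [ 0.568 -0.31 ]
housing ((0.5210162997245789, -0.04693637788295746), (0.14992375671863556, 0.17040900886058807), 78.4863052368164)
```

View pics/crop_can.png

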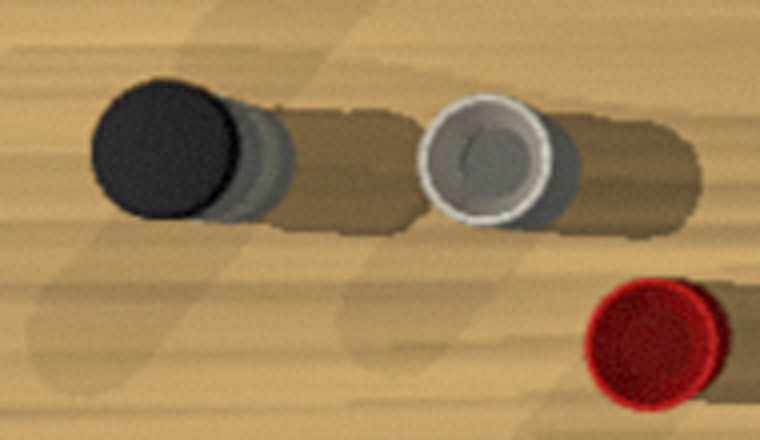

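View pics/crop_fun.png

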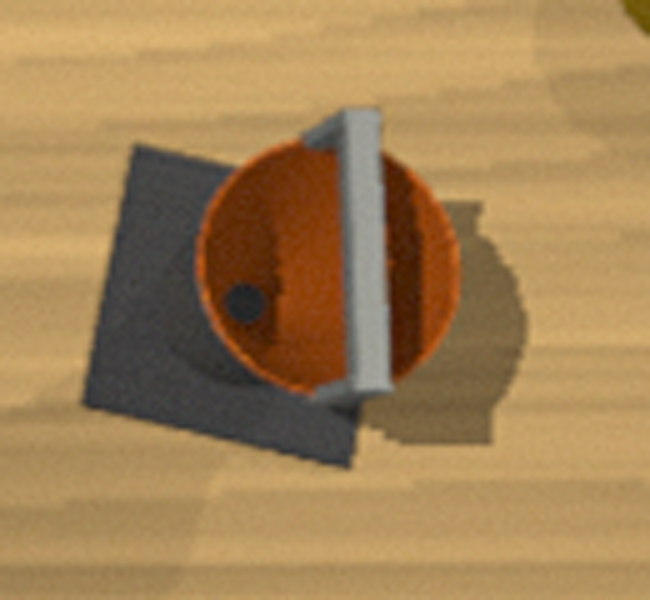

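The enlarged crop confirms it: the open can has a white ring rim and empty inside, centre crop (488,160), top view (222,280). The red cup is separate. The heights and sizes match: can r≈30 mm, pan z 0.0747 with r 36 mm, bar length 100 mm. Now a helper to turn targets into tool-axis shifts.

```bash
cat >> h.py <<'E'
from scipy.spatial.transform import Rotation as Rn
def go(target,yaw_deg=None):
    s=manip.get_state(); R=Rn.from_euler('xyz',s['tcp_rot'])
    d=R.inv().apply(np.array(target)-s['tcp_pos'])*100
    print('t',round(s['time'],2),'tcp',np.round(s['tcp_pos'],4),'yaw',round(np.degrees(s['tcp_rot'][2]),2),'w',round(s['gripper_width'],4),'F',np.round(s['force'],1),'slide cm',d.round(2))
    y=R.as_matrix()[:,1]; z=R.as_matrix()[:,2]; print('jaw dir deg',np.degrees(np.arctan2(y[1],y[0])).round(2),'z',z.round(3))
E
python3 -c "
from h import *
go([.447,.204,.218])"
```

```text
t 0.2 tcp [0.138  0.5322 0.2183] yaw 165.46 w 0.0932 F [-0.2 -0.6 -0.4] slide cm [-38.15 -24.01   0.05]
jaw dir deg 75.46 z [-0.    -0.001 -1.   ]
```

```bash
python3 -m creep '{"angular":[[0,0,0],[0,0,0],[0,0,0],[0,0,0],[0,0,0],[0,0,0],[0,0,0],[0,0,0]],"slide":[[-2,-1,0],[-3,-2,0],[-3,-2,0],[-3,-2,0],[-3,-2,0],[-3,-2,0],[-3,-2,0],[-3,-2,0]],"grip":[1,1,1,1,1,1,1,1]}'; python3 -c "
from h import *
go([.447,.204,.218])"
```

```text
time: 1.0
tcp_pos: [0.3238, 0.3282, 0.2186]
tcp_rot: [-3.142, 0.0, 2.888]
force: [0.0, 0.0, 0.1]
gripper_width: 0.093
t 1.0 tcp [0.3238 0.3282 0.2186] yaw 165.46 w 0.093 F [0.  0.  0.1] slide cm [-15.05  -8.93   0.06]
jaw dir deg 75.46 z [ 0. -0. -1.]
```

```bash
python3 -m creep '{"angular":[[0,0,0],[0,0,0],[0,0,0],[0,0,0],[0,0,0],[0,0,0],[0,0,0],[0,0,0]],"slide":[[-3,-2,0],[-3,-2,0],[-3,-2,0],[-3,-2,0],[-2,-0.9,0],[-1,0,0],[0,0,0],[0,0,0]],"grip":[1,1,1,1,1,1,1,1]}'; python3 -c "
from h import *
go([.447,.204,.218]); d=grab('wrist','w1.png')"
```

```text
time: 1.8
tcp_pos: [0.4453, 0.2063, 0.2185]
tcp_rot: [-3.141, -0.001, 2.888]
force: [0.5, -0.7, -0.1]
gripper_width: 0.0928
t 1.8 tcp [0.4453 0.2063 0.2185] yaw 165.49 w 0.0928 F [ 0.5 -0.7 -0.1] slide cm [-0.22 -0.18  0.05]
jaw dir deg 75.49 z [-0.001  0.    -1.   ]
```

View pics/w1.png

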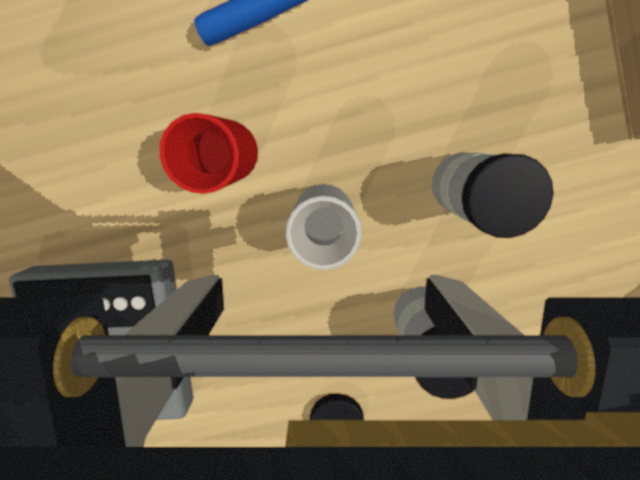

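The wrist view shows the open can's rim centred at about (324,232), between the fingers and well clear of the red cup and the lidded cans. I'll cross-check its position from here.

```bash
python3 - <<'E'
from h import *
d=grab('wrist'); P=cloud(d);Z=P[...,2]
m=((Z>.082)&(Z<.098)).astype(np.uint8); m[:, :270]=0;m[:,380:]=0;m[:170]=0;m[290:]=0
k=max(cv2.findContours(m,0,1)[0],key=cv2.contourArea)
pts=np.array([world(d,u,v,.09)[:2] for u,v in k[:,0]],np.float32)
print(cv2.minEnclosingCircle(pts), np.median(Z[m>0]), world(d,324,232,.09))
go([.447,.204,.043])
E
```

```text
((0.4460187256336212, 0.2035233974456787), 0.030331196263432503) 0.08931506789373062 [0.44537784 0.20466123 0.09      ]
t 1.9 tcp [0.4451 0.2064 0.2186] yaw 165.53 w 0.0928 F [ 0.3  0.1 -1.2] slide cm [-0.25 -0.18 17.56]
jaw dir deg 75.53 z [-0. -0. -1.]
```

```bash
python3 -m creep '{"angular":[[0,0,0],[0,0,0],[0,0,0],[0,0,0],[0,0,0],[0,0,0],[0,0,0],[0,0,0]],"slide":[[-0.2,-0.2,2],[0,0,3],[0,0,3],[0,0,3],[0,0,2],[0,0,1],[0,0,0],[0,0,0]],"grip":[1,1,1,1,1,1,1,1]}'; python3 -c "
from h import *
go([.4465,.2037,.043])"
```

```text
time: 2.7
tcp_pos: [0.4476, 0.2036, 0.0795]
tcp_rot: [3.141, 0.001, 2.888]
force: [0.1, 0.6, -0.2]
gripper_width: 0.0927
t 2.7 tcp [0.4476 0.2036 0.0795] yaw 165.49 w 0.0927 F [ 0.1  0.6 -0.2] slide cm [ 0.11 -0.02  3.64]
jaw dir deg 75.49 z [ 0.001  0.    -1.   ]
```

```bash
python3 -m creep '{"angular":[[0,0,0],[0,0,0],[0,0,0],[0,0,0],[0,0,0],[0,0,0],[0,0,0],[0,0,0]],"slide":[[0.1,0,1.5],[0,0,1.5],[0,0,0.6],[0,0,0],[0,0,0],[0,0,0],[0,0,0],[0,0,0]],"grip":[1,1,1,1,0.62,0.6,0.55,0.5]}'; python3 -m creep '{"angular":[[0,0,0],[0,0,0],[0,0,0],[0,0,0]],"slide":[[0,0,0],[0,0,0],[0,0,0],[0,0,0]],"grip":[0.4,0.3,0,0]}'; python3 -c "
from h import *
go([.4465,.2037,.043])"
```

```text
time: 3.5
tcp_pos: [0.4465, 0.2035, 0.043]
tcp_rot: [3.141, 0.0, 2.888]
force: [0.5, 0.8, -0.4]
gripper_width: 0.0656
time: 3.9
tcp_pos: [0.4467, 0.2036, 0.0429]
tcp_rot: [3.141, 0.001, 2.888]
force: [0.7, 1.4, 4.3]
gripper_width: 0.058
t 3.9 tcp [0.4467 0.2036 0.0429] yaw 165.46 w 0.058 F [0.7 1.4 4.3] slide cm [ 0.02  0.01 -0.01]
jaw dir deg 75.46 z [ 0.001  0.    -1.   ]
```

```bash
python3 -m creep '{"angular":[[0,0,0],[0,0,0],[0,0,0],[0,0,0],[0,0,0],[0,0,0],[0,0,0],[0,0,0]],"slide":[[0,0,-0.5],[0,0,-1.5],[0,0,-2],[0,0,-3],[0,0,-3],[0,0,-2],[0,0,-1],[0,0,0]],"grip":[0,0,0,0,0,0,0,0]}'; python3 -c "
from h import *
go([.5403,-.0507,.173]); grab('wrist','w2.png');grab('scene','s2.png')"
```

```text
time: 4.7
tcp_pos: [0.4464, 0.2034, 0.1732]
tcp_rot: [3.141, 0.001, 2.888]
force: [0.1, -0.1, -3.7]
gripper_width: 0.0585
t 4.7 tcp [0.4464 0.2034 0.1732] yaw 165.46 w 0.0585 F [ 0.1 -0.1 -3.7] slide cm [-1.547e+01 -2.224e+01  2.000e-02]
jaw dir deg 75.46 z [ 0.001  0.    -1.   ]
```

View pics/s2.png

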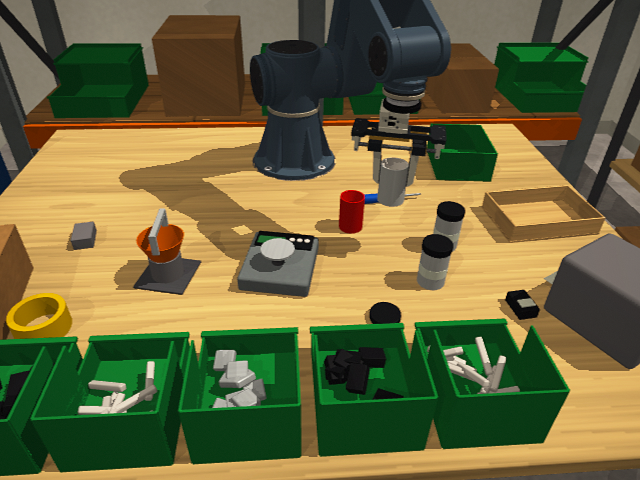

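The scene view shows the can held upright at (392,182), with nothing else moved. Moving over to the pan.

```bash
python3 -m creep '{"angular":[[0,0,0],[0,0,0],[0,0,0],[0,0,0],[0,0,0],[0,0,0],[0,0,0],[0,0,0]],"slide":[[-1,-1,0],[-2,-2.5,0],[-2,-3,0],[-2,-3,0],[-2,-3,0],[-2,-3,0],[-2,-3,0],[-1.5,-2,0]],"grip":[0,0,0,0,0,0,0,0]}';python3 -m creep '{"angular":[[0,0,0],[0,0,0],[0,0,0],[0,0,0],[0,0,0],[0,0,0]],"slide":[[-0.8,-1.2,0],[-0.2,-0.5,0],[0,0,0],[0,0,0],[0,0,0],[0,0,0]],"grip":[0,0,0,0,0,0]}'; python3 - <<'E'
from h import *
go([.5403,-.0507,.173]); d=grab('wrist','w3.png')
t=grab('top','t3.png'); s=grab('scene','s3.png')
E
```

```text
time: 5.6
tcp_pos: [0.5353, -0.0344, 0.1715]
tcp_rot: [-3.141, -0.002, 2.886]
force: [-0.1, 0.8, -3.5]
gripper_width: 0.0583
time: 6.2
tcp_pos: [0.5405, -0.0497, 0.1727]
tcp_rot: [3.142, 0.0, 2.889]
force: [-0.4, -0.4, -3.1]
gripper_width: 0.0585
t 6.2 tcp [ 0.5405 -0.0497  0.1727] yaw 165.52 w 0.0585 F [-0.4 -0.4 -3.1] slide cm [-0.   -0.11 -0.03]
jaw dir deg 75.52 z [ 0.  0. -1.]
```

View pics/w3.png

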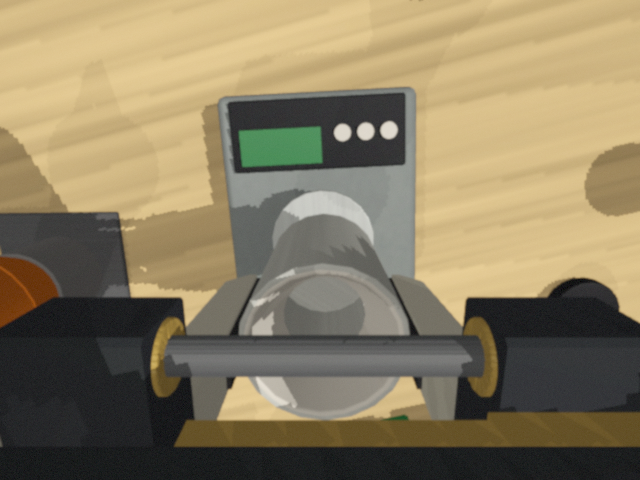

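View pics/s3.png

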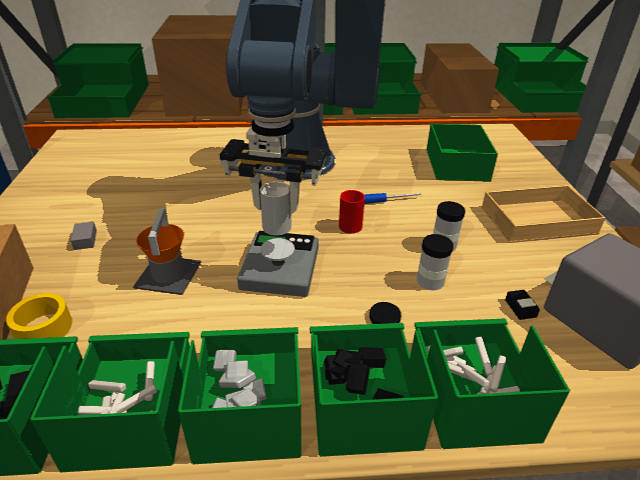

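Wrist view: the can is held over the pan, with the pan's far edge visible at (323,210). The scene view agrees. I'll nudge −1 mm in y and lower, slowly at the end.

```bash
python3 -m creep '{"angular":[[0,0,0],[0,0,0],[0,0,0],[0,0,0],[0,0,0],[0,0,0],[0,0,0]],"slide":[[0,-0.1,0.5],[0,0,1],[0,0,1.3],[0,0,1.2],[0,0,0.7],[0,0,0.3],[0,0,0]],"grip":[0,0,0,0,0,0,0]}';python3 -m creep '{"angular":[[0,0,0],[0,0,0],[0,0,0],[0,0,0]],"slide":[[0,0,0],[0,0,0.1],[0,0,0.1],[0,0,0]],"grip":[0,0,0,0]}'; python3 - <<'E'
from h import *
go([.5403,-.0507,.118]); s=grab('scene','s4.png'); cv2.imwrite('pics/s4c.png',cv2.resize(s['color'][160:310,200:360],None,fx=4,fy=4))
E
```

```text
time: 7.05
tcp_pos: [0.5403, -0.0513, 0.1222]
tcp_rot: [-3.142, -0.001, 2.888]
force: [-0.3, 0.2, -2.4]
gripper_width: 0.0581
time: 7.45
tcp_pos: [0.5404, -0.0513, 0.1207]
tcp_rot: [3.142, 0.0, 2.888]
force: [-0.2, -0.3, -3.3]
gripper_width: 0.0583
t 7.45 tcp [ 0.5404 -0.0513  0.1207] yaw 165.46 w 0.0583 F [-0.2 -0.3 -3.3] slide cm [0.03 0.06 0.27]
jaw dir deg 75.46 z [ 0. -0. -1.]
```

View pics/s4c.png

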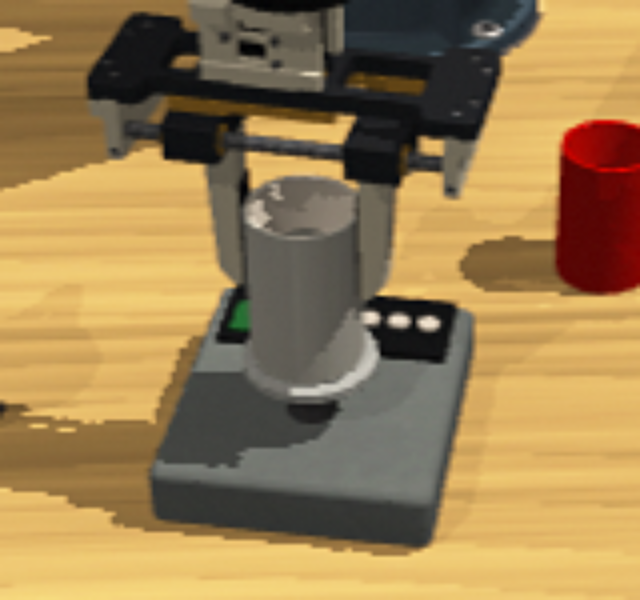

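```bash
python3 -m creep '{"angular":[[0,0,0],[0,0,0],[0,0,0],[0,0,0]],"slide":[[0,0,0.1],[0,0,0.1],[0,0,0],[0,0,0]],"grip":[0,0,0,0]}';python3 - <<'E'
from h import *
go([.5403,-.0507,.118])
for n in('scene','top','wrist'):
    d=grab(n);P=cloud(d)
    r=np.hypot(P[...,0]-.5404,P[...,1]+.0507)
    m=(r>.026)&(r<.034)&(P[...,2]>.085)&(P[...,2]<.115)
    m2=(r>.02)&(r<.036)&(P[...,2]>.12)&(P[...,2]<.175)
    for q in(P[m],P[m2]):
        if len(q)<30: print(n,len(q));continue
        A=np.c_[2*q[:,:2],np.ones(len(q))]; s=np.linalg.lstsq(A,(q[:,:2]**2).sum(1),rcond=None)[0]
        print(n,len(q),s[:2].round(4),np.sqrt(s[2]+s[0]**2+s[1]**2).round(4),q[:,2].max().round(4))
E
```

```text
time: 7.9
tcp_pos: [0.5404, -0.0513, 0.1186]
tcp_rot: [-3.142, -0.0, 2.888]
force: [0.0, -1.5, -2.8]
gripper_width: 0.0589
t 7.9 tcp [ 0.5404 -0.0513  0.1186] yaw 165.46 w 0.0589 F [ 0.  -1.5 -2.8] slide cm [0.02 0.06 0.06]
jaw dir deg 75.46 z [-0.  0. -1.]
scene 332 [ 0.5415 -0.0495] 0.029 0.115
scene 949 [ 0.5436 -0.0508] 0.0279 0.1741
top 0
top 0
wrist 2448 [ 0.5383 -0.0524] 0.0283 0.115
wrist 14706 [ 0.538  -0.0508] 0.0275 0.175
```

Centred to within 2–3 mm. A few more half-millimetre steps until contact shows.

```bash
python3 -m creep '{"angular":[[0,0,0],[0,0,0],[0,0,0]],"slide":[[0,0,0.05],[0,0,0],[0,0,0]],"grip":[0,0,0]}';python3 -m creep '{"angular":[[0,0,0],[0,0,0],[0,0,0]],"slide":[[0,0,0.05],[0,0,0],[0,0,0]],"grip":[0,0,0]}'
```

```text
time: 8.35
tcp_pos: [0.5404, -0.0513, 0.1181]
tcp_rot: [3.142, -0.0, 2.888]
force: [-1.1, -0.1, -2.9]
gripper_width: 0.0587
time: 8.65
tcp_pos: [0.5405, -0.0513, 0.1179]
tcp_rot: [3.142, 0.0, 2.888]
force: [-1.9, 0.5, 2.2]
gripper_width: 0.0587
```

Contact: Fz went from −2.9 to +2.2 N. Opening slowly.

```bash
python3 -m creep '{"angular":[[0,0,0],[0,0,0],[0,0,0],[0,0,0],[0,0,0],[0,0,0],[0,0,0],[0,0,0]],"slide":[[0,0,0],[0,0,0],[0,0,0],[0,0,0],[0,0,0],[0,0,0],[0,0,0],[0,0,0]],"grip":[0.64,0.66,0.7,0.8,0.9,1,1,1]}';python3 - <<'E'
from h import *
go([.5403,-.0507,.118])
for n in('scene','wrist'):
    d=grab(n);P=cloud(d)
    r=np.hypot(P[...,0]-.5404,P[...,1]+.0507)
    m=(r>.024)&(r<.034)&(P[...,2]>.155)&(P[...,2]<.168)
    q=P[m];A=np.c_[2*q[:,:2],np.ones(len(q))]; s=np.linalg.lstsq(A,(q[:,:2]**2).sum(1),rcond=None)[0]
    print(n,len(q),s[:2].round(4),np.sqrt(s[2]+s[0]**2+s[1]**2).round(4),np.percentile(q[:,2],99).round(4))
    cv2.imwrite('pics/r_'+n+'.png',d['color'])
E
```

```text
time: 9.45
tcp_pos: [0.5404, -0.0513, 0.1176]
tcp_rot: [3.142, -0.0, 2.888]
force: [-0.1, 0.5, 0.2]
gripper_width: 0.0926
t 9.45 tcp [ 0.5404 -0.0513  0.1176] yaw 165.46 w 0.0926 F [-0.1  0.5  0.2] slide cm [ 0.02  0.06 -0.04]
jaw dir deg 75.46 z [-0.  0. -1.]
scene 272 [ 0.5427 -0.0499] 0.0278 0.1672
wrist 7337 [ 0.5387 -0.0519] 0.0273 0.1664
```

View pics/r_wrist.png

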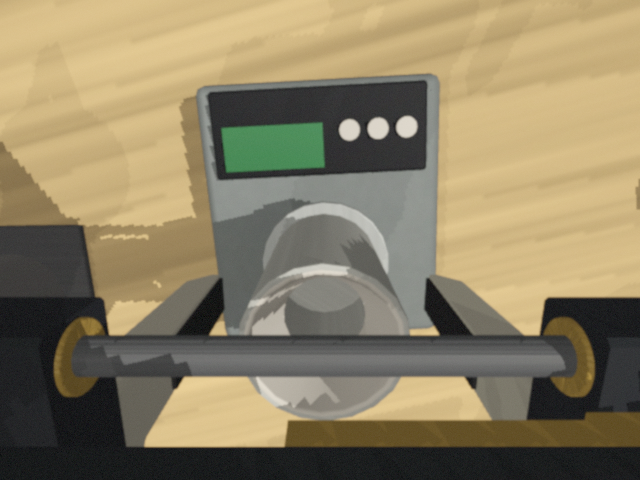

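The wrist view shows the can standing on the pan, with the rim ellipse at about (326,340) and both fingers clear of it. Rising straight up.

```bash
python3 -m creep '{"angular":[[0,0,0],[0,0,0],[0,0,0],[0,0,0],[0,0,0],[0,0,0],[0,0,0],[0,0,0]],"slide":[[0,0,-0.5],[0,0,-1],[0,0,-2],[0,0,-2.5],[0,0,-2.5],[0,0,-2],[0,0,-1],[0,0,0]],"grip":[1,1,1,1,1,1,1,1]}';python3 - <<'E'
from h import *
go([.5403,-.2868,.24])
E
```

```text
time: 10.35
tcp_pos: [0.5409, -0.0514, 0.2341]
tcp_rot: [3.141, 0.003, 2.888]
force: [0.7, 0.6, -1.1]
gripper_width: 0.093
t 10.35 tcp [ 0.5409 -0.0514  0.2341] yaw 165.46 w 0.093 F [ 0.7  0.6 -1.1] slide cm [ -5.85 -22.8   -0.58]
jaw dir deg 75.46 z [ 0.003 -0.    -1.   ]
```

```bash
python3 -m creep '{"angular":[[0,0,0],[0,0,0],[0,0,0],[0,0,0],[0,0,0],[0,0,0],[0,0,0],[0,0,0]],"slide":[[-0.5,-2,0],[-0.6,-3,0],[-0.7,-3.5,0],[-0.7,-3.5,0],[-0.7,-3.5,0],[-0.7,-3.5,0],[-0.5,-3,0],[-0.2,-1,0]],"grip":[1,1,1,1,1,1,1,1]}';python3 -m creep '{"angular":[[0,0,-6],[0,0,-6],[0,0,-5],[0,0,0],[0,0,0],[0,0,0]],"slide":[[0,0,0],[0,0,0],[0,0,0],[0,0,0],[0,0,0],[0,0,0]],"grip":[1,1,1,1,1,1]}';python3 - <<'E'
from h import *
go([.527,-.2868,.24])
d=grab('wrist','w5.png');t=grab('top','t5.png')
# canister from top view
P=cloud(t);Z=P[...,2]
def circ(zlo,zhi,zp,box):
    m=((Z>zlo)&(Z<zhi)).astype(np.uint8);mm=np.zeros_like(m);a,b,c,e=box;mm[c:e,a:b]=m[c:e,a:b]
    k=max(cv2.findContours(mm,0,1)[0],key=cv2.contourArea)
    print(cv2.minEnclosingCircle(np.array([world(t,u,v,zp)[:2] for u,v in k[:,0]],np.float32)))
circ(.155,.18,.165,(320,400,190,270))
E
```

```text
time: 11.15
tcp_pos: [0.5263, -0.2877, 0.2313]
tcp_rot: [3.141, -0.002, 2.886]
force: [0.0, -0.2, -0.3]
gripper_width: 0.093
time: 11.75
tcp_pos: [0.5272, -0.2851, 0.2324]
tcp_rot: [3.141, -0.0, -3.1]
force: [-1.2, 0.4, 0.7]
gripper_width: 0.0932
t 11.75 tcp [ 0.5272 -0.2851  0.2324] yaw -177.64 w 0.0932 F [-1.2  0.4  0.7] slide cm [ 0.02 -0.17 -0.76]
jaw dir deg 92.36 z [-0.  0. -1.]
((0.5393686294555664, -0.05134378373622894), 0.030543599277734756)
```

View pics/w5.png

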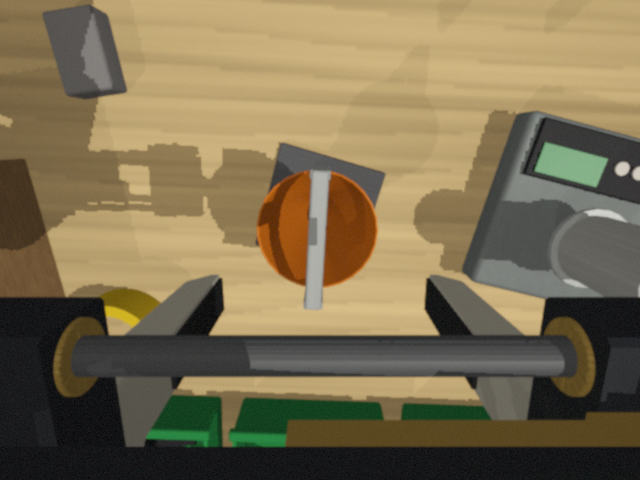

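View pics/t5.png

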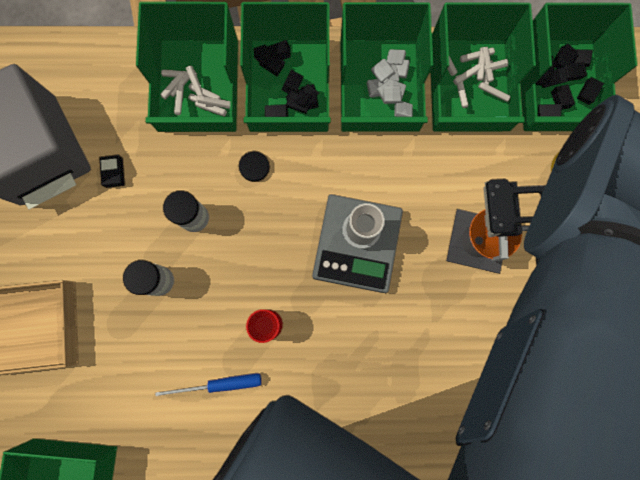

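The can stands on the pan at (0.5394, −0.0513), about 1 mm from the pan's centre. In the wrist view the bar runs from (320,172) to (313,307). Measuring the bar and rim next.

```bash
python3 - <<'E'
from h import *
d=grab('wrist');P=cloud(d);Z=P[...,2]
m=((Z>.137)&(Z<.152)).astype(np.uint8);m[:, :270]=0;m[:,370:]=0;m[:150]=0;m[325:]=0
m=cv2.morphologyEx(m,cv2.MORPH_OPEN,np.ones((3,3)))
print(m.sum(),np.median(Z[m>0]))
zz=float(np.median(Z[m>0]))
r=cv2.minAreaRect(np.array([world(d,u,v,.144)[:2] for v,u in np.argwhere(m)],np.float32));print(r)
q=np.array([world(d,u,v,.144)[:2] for v,u in np.argwhere(m)]);vx,vy,cx,cy=cv2.fitLine(q.astype(np.float32),2,0,.01,.01).ravel();print('line dir',np.degrees(np.arctan2(vy,vx)),cx,cy)
# rim circle from orange mask
h=cv2.cvtColor(d['color'],cv2.COLOR_BGR2HSV);o=((h[...,0]<16)&(h[...,1]>180)&(h[...,2]>60)).astype(np.uint8);o[:150]=0;o[300:]=0;o[:,:240]=0;o[:,400:]=0
pts=np.argwhere(o)[:,::-1].astype(np.float32);hull=cv2.convexHull(pts)[:,0]
w=np.array([world(d,u,v,.105)[:2] for u,v in hull],np.float32);print('rim',cv2.minEnclosingCircle(w))
go([.527,-.2868,.119])
E
```

```text
2459 0.14243371841563782
((0.5259479880332947, -0.2922496795654297), (0.013642760924994946, 0.0986485555768013), 88.98313903808594)
line dir -1.0692749 0.5236986 -0.29222438
rim ((0.5263057947158813, -0.2922694683074951), 0.04713873565196991)
t 11.9 tcp [ 0.5272 -0.2854  0.2326] yaw -177.59 w 0.0932 F [-0.4  1.3  0.1] slide cm [ 0.02 -0.14 11.36]
jaw dir deg 92.41 z [-0.  0. -1.]
```

```bash
python3 -m creep '{"angular":[[0,0,3.5],[0,0,0],[0,0,0],[0,0,0],[0,0,0],[0,0,0],[0,0,0],[0,0,0]],"slide":[[0.1,-0.7,0],[0,0,1],[0,0,2],[0,0,2],[0,0,2],[0,0,1],[0,0,0],[0,0,0]],"grip":[1,1,1,1,1,1,1,1]}';python3 - <<'E'
from h import *
go([.5261,-.2922,.119]);d=grab('wrist','w6.png')
P=cloud(d);Z=P[...,2]
m=((Z>.137)&(Z<.152)).astype(np.uint8);m[:, :250]=0;m[:,400:]=0;m[:130]=0
q=P[m>0];print(m.sum(),np.median(q,0))
E
```

```text
time: 12.7
tcp_pos: [0.5267, -0.2926, 0.1531]
tcp_rot: [-3.141, 0.0, 3.124]
force: [-0.5, -0.1, 0.3]
gripper_width: 0.093
t 12.7 tcp [ 0.5267 -0.2926  0.1531] yaw 178.98 w 0.093 F [-0.5 -0.1  0.3] slide cm [0.06 0.04 3.41]
jaw dir deg 88.98 z [ 0. -0. -1.]
3801 [ 0.51155707 -0.29199117  0.14240876]
```

View pics/w6.png

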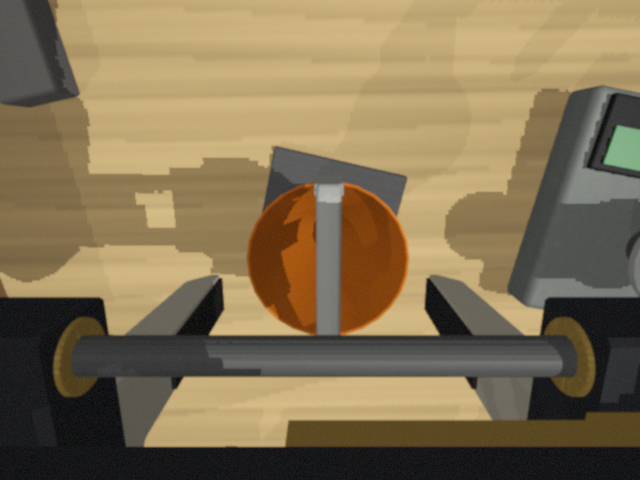

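The bar stands vertical at column 328 and is parallel to the pads. Its measured y of −0.2920 matches the tool. Going down to grasp height and closing.

```bash
python3 -m creep '{"angular":[[0,0,0],[0,0,0],[0,0,0],[0,0,0],[0,0,0],[0,0,0],[0,0,0],[0,0,0]],"slide":[[0,0.05,1],[0,0,1.2],[0,0,0.8],[0,0,0.3],[0,0,0],[0,0,0],[0,0,0],[0,0,0]],"grip":[1,1,1,1,0.6,0.4,0.3,0.2]}';python3 -m creep '{"angular":[[0,0,0],[0,0,0],[0,0,0],[0,0,0],[0,0,0],[0,0,0],[0,0,0],[0,0,0]],"slide":[[0,0,0],[0,0,0],[0,0,0],[0,0,0],[0,0,0],[0,0,0],[0,0,0],[0,0,0]],"grip":[0.2,0.15,0.12,0.1,0.05,0,0,0]}'
```

```text
time: 13.55
tcp_pos: [0.5266, -0.2922, 0.12]
tcp_rot: [-3.141, 0.0, 3.123]
force: [0.0, 0.4, -0.1]
gripper_width: 0.0657
time: 14.35
tcp_pos: [0.5265, -0.2919, 0.1197]
tcp_rot: [3.141, -0.0, 3.123]
force: [-0.5, 1.2, 1.1]
gripper_width: 0.012
```

```bash
python3 -m creep '{"angular":[[0,0,0],[0,0,0],[0,0,0],[0,0,0],[0,0,0],[0,0,0],[0,0,0],[0,0,0]],"slide":[[0,0,-0.3],[0,0,-0.7],[0,0,-1],[0,0,-2],[0,0,-3],[0,0,-3],[0,0,-3],[0,0,-3]],"grip":[0,0,0,0,0,0,0,0]}';python3 -m creep '{"angular":[[0,0,0],[0,0,0],[0,0,0],[0,0,0],[0,0,0]],"slide":[[0,0,-2],[0,0,-1],[0,0,0],[0,0,0],[0,0,0]],"grip":[0,0,0,0,0]}';python3 - <<'E'
from h import *
go([.5394,-.0513,.31]);grab('scene','s7.png');grab('wrist','w7.png')
E
```

```text
time: 15.15
tcp_pos: [0.5263, -0.292, 0.2818]
tcp_rot: [-3.141, 0.001, 3.123]
force: [0.1, -0.3, -1.3]
gripper_width: 0.0117
time: 15.65
tcp_pos: [0.5261, -0.2918, 0.3083]
tcp_rot: [3.14, -0.002, 3.123]
force: [0.4, -0.0, -3.1]
gripper_width: 0.0118
t 15.65 tcp [ 0.5261 -0.2918  0.3083] yaw 178.96 w 0.0118 F [ 0.4 -0.  -3.1] slide cm [-0.89 24.07 -0.15]
jaw dir deg 88.96 z [-0.002  0.001 -1.   ]
```

View pics/s7.png

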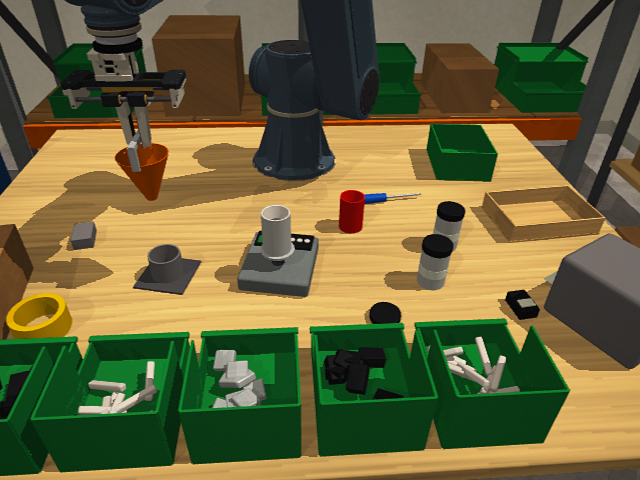

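View pics/w7.png

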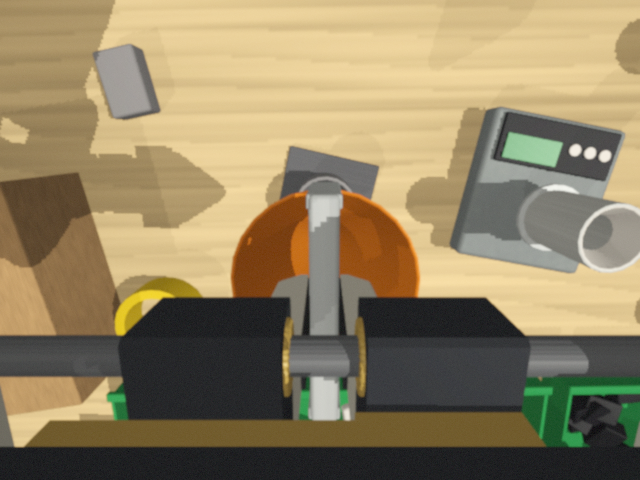

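The funnel hangs in the grip: its tip is at (152,198) in the scene view and it looks upright. The can is still upright on the pan at (277,232). Moving over gently.

```bash
python3 -m creep '{"angular":[[0,0,0],[0,0,0],[0,0,0],[0,0,0],[0,0,0],[0,0,0],[0,0,0],[0,0,0]],"slide":[[-0.1,1,0],[-0.1,2,0],[-0.1,3,0],[-0.1,3,0],[-0.1,3,0],[-0.1,3,0],[-0.1,3,0],[-0.1,3,0]],"grip":[0,0,0,0,0,0,0,0]}';python3 -m creep '{"angular":[[0,0,0],[0,0,0],[0,0,0],[0,0,0],[0,0,0],[0,0,0]],"slide":[[0,2,0],[0,1,0],[0,0,0],[0,0,0],[0,0,0],[0,0,0]],"grip":[0,0,0,0,0,0]}';python3 - <<'E'
from h import *
go([.5394,-.0513,.31]);d=grab('scene','s8.png');grab('wrist','w8.png')
t=grab('top','t8.png')
def orange(d):
    h=cv2.cvtColor(d['color'],cv2.COLOR_BGR2HSV);return ((h[...,0]<16)&(h[...,1]>180)&(h[...,2]>40))
P=cloud(d);o=orange(d)&(np.hypot(P[...,0]-.54,P[...,1]+.05)<.08)&(P[...,2]>.15)
q=P[o];print(len(q),q.min(0),q.max(0))
np.save('fun.npy',q)
cv2.imwrite('pics/s8c.png',cv2.resize(d['color'][80:300,180:380],None,fx=2.7,fy=2.7))
E
```

```text
time: 16.55
tcp_pos: [0.5378, -0.0795, 0.3097]
tcp_rot: [3.141, 0.0, 3.124]
force: [0.0, -0.4, -2.6]
gripper_width: 0.012
time: 17.15
tcp_pos: [0.5388, -0.0529, 0.3096]
tcp_rot: [-3.142, -0.0, 3.122]
force: [0.2, 0.4, -1.9]
gripper_width: 0.0113
t 17.15 tcp [ 0.5388 -0.0529  0.3096] yaw 178.9 w 0.0113 F [ 0.2  0.4 -1.9] slide cm [-0.06  0.17 -0.04]
jaw dir deg 88.9 z [-0. -0. -1.]
1551 [ 0.49584705 -0.09770772  0.19901913] [ 0.58853793 -0.00353075  0.31811052]
```

View pics/s8c.png

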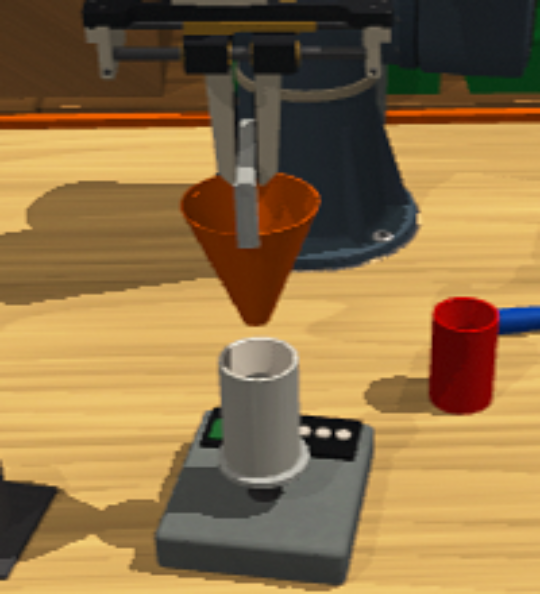

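View pics/w8.png

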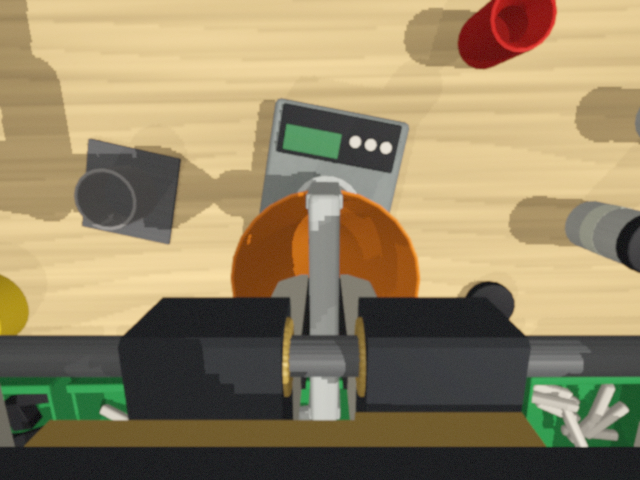

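```bash
python3 - <<'E'
from h import *
from scipy.optimize import least_squares
q=np.load('fun.npy')
def f(p):
    x0,y0,z0,a,b=p; ax=np.array([a,b,1]);ax/=np.linalg.norm(ax)
    v=q-[x0,y0,z0];h=v@ax;r=np.linalg.norm(v-np.outer(h,ax),axis=1)
    return (r-.010-.4*h)
s=least_squares(f,[.539,-.052,.2,0,0],loss='soft_l1',f_scale=.002);print(s.x.round(4),np.median(abs(s.fun)))
J=np.linalg.inv(s.jac.T@s.jac);print((np.sqrt(np.diag(J))*.002))
# canister from scene: outer side + top view rim
d=grab('scene');P=cloud(d)
r=np.hypot(P[...,0]-.54,P[...,1]+.05);m=(r<.04)&(P[...,2]>.09)&(P[...,2]<.163)
c=P[m]
def g(p):
    x0,y0,a,b=p; return np.hypot(c[:,0]-x0-a*(c[:,2]-.165),c[:,1]-y0-b*(c[:,2]-.165))-.03
s=least_squares(g,[.54,-.05,0,0],loss='soft_l1',f_scale=.001);print('can rim (x,y),tilt',s.x.round(4),np.median(abs(s.fun)))
E
```

```text
[ 5.413e-01 -5.000e-02  2.019e-01  3.000e-04 -9.800e-03] 0.0006641942194413452
[0.00024194 0.00034505 0.00016286 0.00292172 0.003923  ]
can rim (x,y),tilt [ 0.5429 -0.0493  0.0462  0.0034] 0.0014620401172608065
```

```bash
python3 - <<'E'
from h import *
from scipy.optimize import least_squares
d=grab('scene');P=cloud(d)
r=np.hypot(P[...,0]-.541,P[...,1]+.05);m=(r<.034)&(r>.024)&(P[...,2]>.085)&(P[...,2]<.15)&(P[...,0]>.543)
# erode to drop mixed edge pixels
m=cv2.erode(m.astype(np.uint8),np.ones((3,3)))>0
c=P[m];print(len(c))
def g(p):
    x0,y0,a,b=p; return np.hypot(c[:,0]-x0-a*(c[:,2]-.12),c[:,1]-y0-b*(c[:,2]-.12))-.03
s=least_squares(g,[.54,-.05,0,0],loss='soft_l1',f_scale=.001);print('can mid (x,y),tilt',s.x.round(4),np.median(abs(s.fun)))
E
```

```text
585
can mid (x,y),tilt [ 0.5404 -0.0495 -0.0057  0.0041] 0.0007880129010535662
```

Both estimates put the funnel within about 1–1.5 mm of the can's axis, and level. Nudging y +1 mm and lowering.

```bash
python3 -m creep '{"angular":[[0,0,0],[0,0,0],[0,0,0],[0,0,0],[0,0,0],[0,0,0],[0,0,0],[0,0,0]],"slide":[[0,0.1,0.5],[0,0,1],[0,0,1.2],[0,0,1.2],[0,0,1],[0,0,0.7],[0,0,0.4],[0,0,0]],"grip":[0,0,0,0,0,0,0,0]}';python3 -m creep '{"angular":[[0,0,0],[0,0,0],[0,0,0],[0,0,0]],"slide":[[0,0,0],[0,0,0],[0,0,0.2],[0,0,0]],"grip":[0,0,0,0]}';python3 - <<'E'
from h import *
go([.5394,-.0513,.235]);d=grab('scene')
cv2.imwrite('pics/s9c.png',cv2.resize(d['color'][100:300,180:380],None,fx=3,fy=3))
E
```

```text
time: 18.2
tcp_pos: [0.5388, -0.0512, 0.2492]
tcp_rot: [3.141, -0.001, 3.123]
force: [-0.3, -0.5, -2.2]
gripper_width: 0.0115
time: 18.6
tcp_pos: [0.5388, -0.0512, 0.2475]
tcp_rot: [-3.142, -0.0, 3.123]
force: [0.5, 1.2, -2.4]
gripper_width: 0.0118
t 18.6 tcp [ 0.5388 -0.0512  0.2475] yaw 178.96 w 0.0118 F [ 0.5  1.2 -2.4] slide cm [-0.06 -0.    1.25]
jaw dir deg 88.96 z [-0. -0. -1.]
```

View pics/s9c.png

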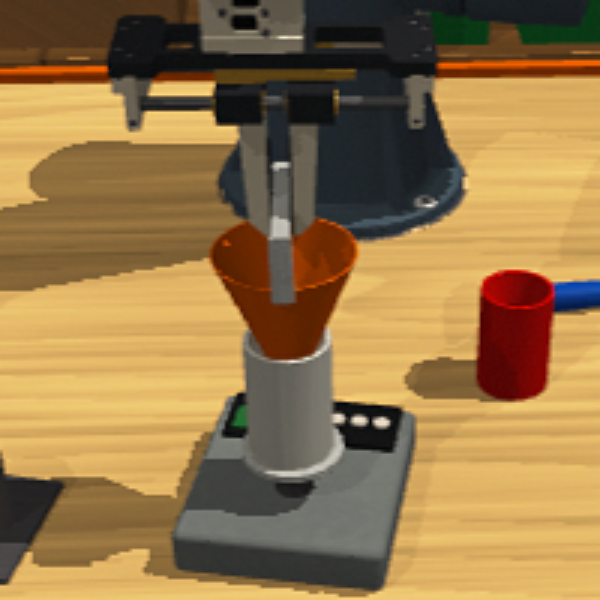

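The funnel enters the mouth centrally and isn't touching anything yet; it has about 12 mm to go. Continuing in small steps, watching the force.

```bash
python3 -m creep '{"angular":[[0,0,0],[0,0,0],[0,0,0],[0,0,0],[0,0,0]],"slide":[[0,0,0.3],[0,0,0.3],[0,0,0.2],[0,0,0],[0,0,0]],"grip":[0,0,0,0,0]}';python3 -m creep '{"angular":[[0,0,0],[0,0,0],[0,0,0]],"slide":[[0,0,0.1],[0,0,0],[0,0,0]],"grip":[0,0,0]}';python3 -m creep '{"angular":[[0,0,0],[0,0,0],[0,0,0]],"slide":[[0,0,0.1],[0,0,0],[0,0,0]],"grip":[0,0,0]}'
```

```text
time: 19.15
tcp_pos: [0.5389, -0.0512, 0.2396]
tcp_rot: [3.142, -0.0, 3.123]
force: [-1.1, -0.1, -3.0]
gripper_width: 0.0118
time: 19.45
tcp_pos: [0.5389, -0.0513, 0.2387]
tcp_rot: [-3.142, 0.0, 3.123]
force: [0.2, -0.7, -1.9]
gripper_width: 0.0115
time: 19.75
tcp_pos: [0.5389, -0.0513, 0.2376]
tcp_rot: [-3.141, 0.0, 3.123]
force: [0.7, -0.5, -2.4]
gripper_width: 0.0117
```

```bash
python3 -m creep '{"angular":[[0,0,0],[0,0,0],[0,0,0]],"slide":[[0,0,0.1],[0,0,0],[0,0,0]],"grip":[0,0,0]}';python3 -m creep '{"angular":[[0,0,0],[0,0,0],[0,0,0]],"slide":[[0,0,0.05],[0,0,0],[0,0,0]],"grip":[0,0,0]}';python3 -m creep '{"angular":[[0,0,0],[0,0,0],[0,0,0]],"slide":[[0,0,0.05],[0,0,0],[0,0,0]],"grip":[0,0,0]}'
```

```text
time: 20.05
tcp_pos: [0.5389, -0.0513, 0.2367]
tcp_rot: [-3.141, 0.0, 3.123]
force: [0.6, -1.1, -0.8]
gripper_width: 0.0112
time: 20.35
tcp_pos: [0.5389, -0.0513, 0.2362]
tcp_rot: [-3.142, 0.0, 3.123]
force: [0.8, -2.2, -1.0]
gripper_width: 0.0116
time: 20.65
tcp_pos: [0.539, -0.0513, 0.2358]
tcp_rot: [-3.141, 0.0, 3.123]
force: [0.7, -1.8, 1.3]
gripper_width: 0.0115
```

Contact is starting, with a light side force of −2 N in y. Easing 0.5 mm that way and going a little further.

```bash
python3 -m creep '{"angular":[[0,0,0],[0,0,0],[0,0,0]],"slide":[[0,-0.05,0],[0,0,0],[0,0,0]],"grip":[0,0,0]}';python3 -m creep '{"angular":[[0,0,0],[0,0,0],[0,0,0]],"slide":[[0,0,0.05],[0,0,0],[0,0,0]],"grip":[0,0,0]}'; python3 -m creep '{"angular":[[0,0,0],[0,0,0],[0,0,0]],"slide":[[0,0,0.05],[0,0,0],[0,0,0]],"grip":[0,0,0]}'
```

```text
time: 20.95
tcp_pos: [0.5389, -0.0517, 0.2357]
tcp_rot: [3.142, 0.0, 3.123]
force: [0.7, -0.8, 2.2]
gripper_width: 0.0117
time: 21.25
tcp_pos: [0.5391, -0.0517, 0.2356]
tcp_rot: [-3.141, 0.001, 3.123]
force: [0.8, -0.9, 4.7]
gripper_width: 0.0118
time: 21.55
tcp_pos: [0.5393, -0.0518, 0.2356]
tcp_rot: [-3.141, 0.002, 3.123]
force: [0.8, -0.9, 8.4]
gripper_width: 0.0115
```

The tool has stopped at 0.2356 (0.235 predicted for home) and the force is rising to 8 N, so the funnel is seated. Releasing gently.

```bash
python3 -m creep '{"angular":[[0,0,0],[0,0,0],[0,0,0],[0,0,0],[0,0,0],[0,0,0],[0,0,0],[0,0,0]],"slide":[[0,0,-0.05],[0,0,0],[0,0,0],[0,0,0],[0,0,0],[0,0,0],[0,0,0],[0,0,0]],"grip":[0,0.14,0.2,0.3,0.45,0.5,0.5,0.5]}';python3 - <<'E'
from h import *
go([.5394,-.0513,.235]);d=grab('scene');grab('wrist','w10.png')
cv2.imwrite('pics/s10c.png',cv2.resize(d['color'][100:300,180:380],None,fx=3,fy=3))
E
```

```text
time: 22.35
tcp_pos: [0.5388, -0.0517, 0.2351]
tcp_rot: [3.142, -0.0, 3.123]
force: [-0.2, -0.5, 0.8]
gripper_width: 0.0463
t 22.35 tcp [ 0.5388 -0.0517  0.2351] yaw 178.96 w 0.0463 F [-0.2 -0.5  0.8] slide cm [-0.06  0.04  0.01]
jaw dir deg 88.96 z [-0.  0. -1.]
```

View pics/s10c.png

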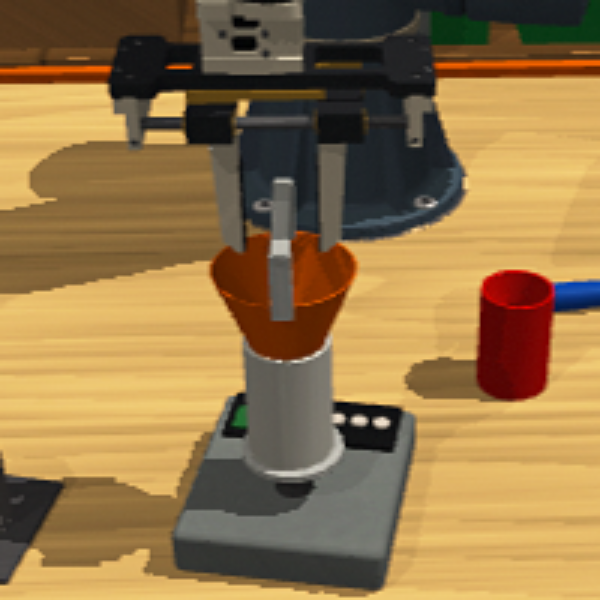

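View pics/w10.png

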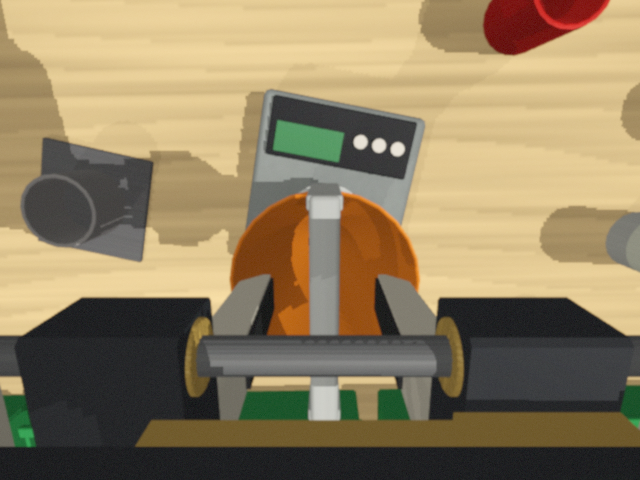

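The funnel sits level in the can, and the fingers are clear on both sides of the bar. Retreating straight up, then checking.

```bash
python3 -m creep '{"angular":[[0,0,0],[0,0,0],[0,0,0],[0,0,0],[0,0,0],[0,0,0],[0,0,0],[0,0,0]],"slide":[[0,0,-0.5],[0,0,-1],[0,0,-2],[0,0,-2.5],[0,0,-2.5],[0,0,-2],[0,0,-1],[0,0,0]],"grip":[0.5,0.5,0.5,0.5,0.5,0.5,0.5,0.5]}';python3 -m creep '{"angular":[[0,0,0],[0,0,0],[0,0,0],[0,0,0],[0,0,0],[0,0,0],[0,0,0],[0,0,0]],"slide":[[1,0,0],[3,0,0],[4,0,0],[4,0,0],[4,0,0],[3,0,0],[1,0,0],[0,0,0]],"grip":[0.5,0.5,0.5,0.5,0.5,0.5,0.5,0.5]}';python3 - <<'E'
from h import *
from scipy.optimize import least_squares
go([.5394,-.0513,.235]);d=grab('scene','s11.png');t=grab('top','t11.png')
def og(d):
    h=cv2.cvtColor(d['color'],cv2.COLOR_BGR2HSV);return ((h[...,0]<16)&(h[...,1]>180)&(h[...,2]>40))
P=cloud(d);q=P[og(d)&(np.hypot(P[...,0]-.54,P[...,1]+.05)<.08)&(P[...,2]>.13)]
def f(p):
    ax=np.array([p[3],p[4],1]);ax/=np.linalg.norm(ax);v=q-p[:3];h=v@ax
    return np.linalg.norm(v-np.outer(h,ax),axis=1)-.010-.4*h
s=least_squares(f,[.54,-.05,.125,0,0],loss='soft_l1',f_scale=.002);print('funnel low end,tilt (scene)',s.x.round(4))
r=np.hypot(P[...,0]-.541,P[...,1]+.05);m=(r<.034)&(r>.024)&(P[...,2]>.085)&(P[...,2]<.155)&(P[...,0]>.543)
c=P[cv2.erode(m.astype(np.uint8),np.ones((3,3)))>0]
g=lambda p:np.hypot(c[:,0]-p[0]-p[2]*(c[:,2]-.12),c[:,1]-p[1]-p[3]*(c[:,2]-.12))-.03
print('can (scene)',least_squares(g,[.54,-.05,0,0],loss='soft_l1',f_scale=.001).x.round(4))
P=cloud(t);Z=P[...,2]
o=og(t).astype(np.uint8);o[:170]=0;o[300:]=0;o[:,:320]=0;o[:,420:]=0
h=cv2.convexHull(np.argwhere(o)[:,::-1].astype(np.float32))[:,0]
print('rim top',cv2.minEnclosingCircle(np.array([world(t,u,v,.22)[:2] for u,v in h],np.float32)))
m=(Z>.25)&(Z<.27)&(abs(P[...,0]-.54)<.08)&(abs(P[...,1]+.05)<.06);print('bar',np.median(P[m],0),cv2.minAreaRect(P[m][:,:2].astype(np.float32)))
xs=P[m];print('bar slope z vs x',np.polyfit(xs[:,0],xs[:,2],1)[0])
E
```

```text
time: 23.25
tcp_pos: [0.5392, -0.0518, 0.3516]
tcp_rot: [-3.141, 0.002, 3.123]
force: [-0.0, -0.5, -0.9]
gripper_width: 0.0463
time: 24.05
tcp_pos: [0.3382, -0.0481, 0.3499]
tcp_rot: [-3.142, 0.0, 3.123]
force: [0.9, 0.2, 0.2]
gripper_width: 0.0465
t 24.05 tcp [ 0.3382 -0.0481  0.3499] yaw 178.93 w 0.0465 F [0.9 0.2 0.2] slide cm [-20.12   0.05  11.5 ]
jaw dir deg 88.93 z [ 0. -0. -1.]
funnel low end,tilt (scene) [ 5.417e-01 -4.940e-02  1.280e-01  5.000e-04 -4.400e-03]
can (scene) [ 0.5403 -0.0496  0.0053 -0.0068]
rim top ((0.5397691130638123, -0.05134880542755127), 0.047137681394815445)
bar [ 0.53925591 -0.05156404  0.25778004] ((0.5397606492042542, -0.05150243639945984), (0.013271343894302845, 0.09904452413320541), 88.85186767578125)
bar slope z vs x 0.006153219406478337
```

View pics/s11.png

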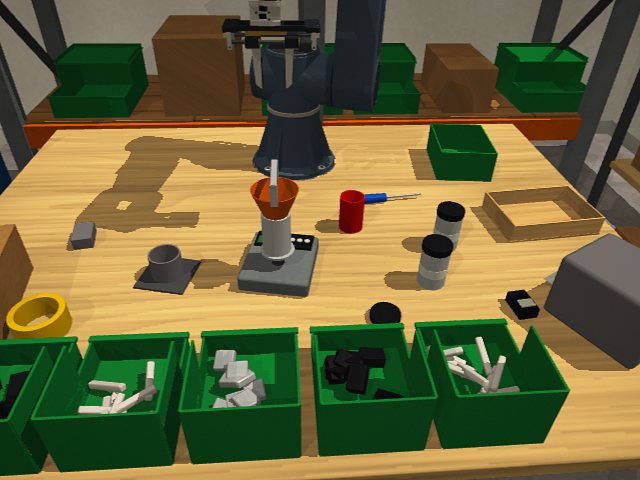

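View pics/t11.png

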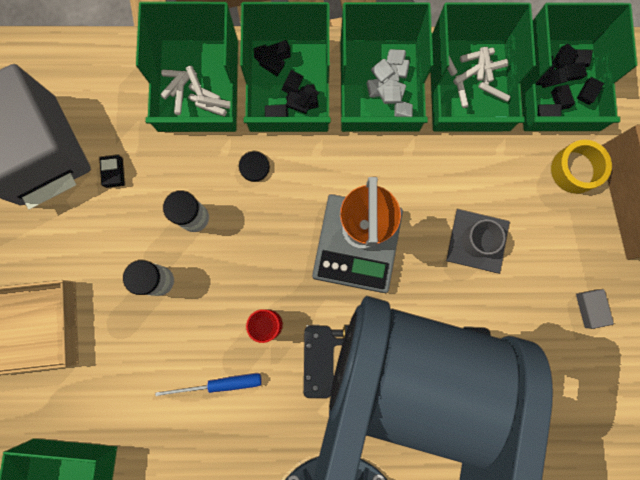

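Bar top reads z 0.258, against 0.259 expected for fully home. It is level, and its centre (0.5398, −0.0515) lies on the can's axis. The lidded cans and the lid haven't moved. Handing in.

```bash
python3 -c "
from workcell import manip
print(manip.hand_in())"
```

```text
the job is handed in; nothing more can be done
None
```

I stood the open canister upright on the scale's pan and let go. Then I lifted the funnel out of its collar, lowered it into the canister's mouth until it seated, let go and backed the arm away. I handed the job in at about 24 s; it reports no verdict.

- **Canister:** it was about 1 mm from the pan's centre when last measured from the top view, just before the funnel went in. After the funnel was in, the scene camera read it upright within about 0.5°.
- **Funnel:** the top camera puts its axis within about 0.5 mm of the canister's and its bar top at z 0.258 m, where fully home is 0.259 m. It was level within about 0.4°.
- **Other items:** the two lidded canisters, the loose lid and the red cup looked unmoved in the last pictures; I did not re-measure them. The arm was clear of everything.

**Disagreements:** the scene camera read x and y about 2 mm off from the top camera, which is about its calibration limit. It also put the funnel's lower end about 3 mm higher than the full-home value, still inside the 5 mm tolerance. I relied on the top camera and the seating force, which rose to 8 N with the tool no longer moving down, about 0.6 mm above the predicted height.

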